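Fetch the shoe last from behind the polish containers

TASK

The wooden shoe last at the back of the stock rack is wanted, but three containers stand in front of it. First move all three containers over onto the cork mat, only then lift the last out and lay it sole down in the shallow felt-lined tray; after that put each container back, upright, in the same bay of the rack in which it stood at the start. Tip nothing over, and leave the hammer, the shoe brush and the large white-lidded tub where they are.

Things in the scene. Friction and masses are not known exactly. Their poses are not given: they have to be found in the camera images.
- rack: Fixed pale wooden rack, open and flat, 202 (x) x 232 mm; floor 10 mm above the counter, dark edge strip 16 mm. Origin: centre of its underside, on the counter. Its +x (roughly away from the robot) is the back. Three dark 62 mm square inlays flush with the floor mark the bays: x = -45, y = -70, 0, +70 mm in its frame. The last lies behind them at x about +40 mm.
- mat: Fixed cork mat lying on the counter, the side area for the containers: 160 mm along its x, 220 mm along its y, 6 mm thick. Origin: centre of its underside. It lies on the robot's left or right, and the tray on the other side.
- tray: Fixed shallow dark steel tray with grey felt floor: outside 194 mm along its x, 82 mm along its y, 13 mm high; walls 5 mm, floor 5 mm above the counter (inside 184 x 72 mm, 8 mm deep). Origin: centre of its underside.
- jar: Loose amber glass jar with a black screw lid, round, 53 mm diameter, 96 mm tall, about 0.2 kg. Starts in the centre of one of the three bays (which one changes). Origin: centre of its underside, z up.
- tin: Loose square bare-aluminium tin, 46 x 46 mm and 98 mm tall with flat sides, plus a small round cap (24 mm wide, 12 mm tall) on top, 110 mm in all, about 0.25 kg. Starts in the centre of one of the three bays with its sides parallel to the rack. Origin: centre of its underside, z up, x and y square to its sides.
- can: Loose slim round steel can, 40 mm diameter, straight to 100 mm, then a cone to 110 mm, about 0.2 kg. Starts in the centre of one of the three bays. Origin: centre of its underside, z up.
- last: Loose wooden shoe last (foot form), 160 mm long, 48 wide at the toe, 0.3 kg. Origin: middle of its length, on the sole; +x to the toe, z up. The tall flat-sided rear, to be gripped across its width, is 44 mm wide, 50 tall, from x = -55 to +20 mm; the toe is 20 mm high, the instep slopes between. Starts sole down along the back of the rack, its x about along the rack's y.
- hammer: Bystander: hammer with a dark wooden handle lying on the counter beyond the rack; leave alone. Origin at its underside.
- brush: Bystander: shoe brush with a dark wooden back, 150 x 45 x 40 mm, lying on the counter beyond the rack; leave alone. Origin: centre of its underside.
- tub: Bystander: large pale round tub with a white lid, 80 mm diameter, 100 mm tall, standing on the counter beyond the work; leave alone. Origin: centre of its underside.

How it is judged:
By the outcome, as a careful person would: the job done as asked, in the order asked, and still so for the second after the job is handed in, with the robot touching nothing.
It also fails if it takes over 128 s, if anything falls off the work surface, if the arm or the gripper's body presses on something with over 40 N, if the wrist force passes 120 N, or if a joint passes its speed limit or range.

ROBOT

A 7-joint arm with a two-finger parallel gripper is mounted at the origin on the work surface. World frame = base frame: x ahead of the robot, y to its left, z up, the work surface at z = 0. Lengths are in m, angles in rad, forces in N, time in s.
With the tool pointing down it reaches from about 0.4 to 0.9 m from the base axis. Payload 5.5 kg.
Tool frame: the origin (TCP) lies midway between the tips of the shut fingers; the grasp point (between the pads) lies 19 mm behind it (robot.grip_depth is the distance from the TCP to the grasp point, in m); z points along the fingers, y is the line along which they close (so a half turn about z gives the same grasp; the last joint's range is limited). The gripper opens to 92 mm and grips with 3 to 60 N. Pads are 19 mm wide; open, the fingers measure 130 mm over their backs; the gripper's body (75 mm by 190 mm) begins 47 mm behind the grasp point.
Start: joints at [1.503, 0.501, -0.427, 1.55, 0.221, 1.138, -0.21], TCP at [0.211, -0.615, 0.227] pointing down, gripper open.
Joint ranges: [-2.88, 2.88], [-0.31, 2.03], [-1.54, 1.56], [0.2, 2.42], [-1.41, 4.55], [0.19, 2.02], [-2.57, 2.57]. Speed limits (rad/s): [2.57, 2.57, 3.14, 3.14, 3.14, 3.14, 3.14].

INTERFACE

Orientations are given as a rotation vector (axis times angle).
In Python, from rig import monitor, eyes, robot gives the robot as it stands.
- The arm moves only by the shell command python3 -m handwheel 'ROWS' [OPENING]. ROWS is a JSON object whose one key "moves" holds a list of rows, each a list of 6 numbers: the shift along the tool's x, y, z in m, then the turn, a rotation vector about the tool's x, y, z in units of 6 degrees (1.0 is 6 degrees). A call has 1 to 12 rows; each row shifts and turns the commanded pose from where the row before left it, along the tool's axes as they then stand; what a row does not reach is not made up. A row lasts 1/10 s, in which the tool goes at most 50 mm and 8.59 degrees, less where a joint would pass 70% of its speed; a pose out of reach is approached as far as the arm can. A call with a gripper value outside its range is refused whole. OPENING is the finger opening in m, from 0 to 0.0918, set as the call begins (- or left out, the last holds). The fingers move at their own pace and stop on an object; the grip force is fixed at half the most. Time passes only in rows, so rows that do not move let the fingers close. It gives the time, the measured TCP pose, the force, the opening and the grip force at its end, in the units of the state.
- monitor.observe(): the state, without advancing time (a new reading comes with each control period).
- eyes.read_camera(name): name is "side" or "top" or "wrist"; returns a dict with "image" (480x640x3 uint8, red, green, blue), "z_map" (480x640 float32, m along the optical axis (not along the pixel's ray), 0 where there is no reading), "intrinsics" (3x3 intrinsics, pixels), "k1" (the pictures are not rectified: a ray, as slopes to the right and down, at radius r is drawn at 1 + k1 r^2 times it, then the intrinsics apply), "pose" (4x4, takes a point from camera to world coordinates). Camera axes: x right, y down, z forward; pixel columns grow to the right and rows downward; lengths in m; the calibration is good to about 2 mm. A picture is of the moment at which its call begins.
- robot.finish_job(): hands the job in; it is judged then, once.
The state is a dict: "time_s": time; "joints": joint angles; "qvel": joint speeds; "tau": joint torques, N m; "tool_pos": TCP position; "tool_rot": TCP orientation; "ft_force": force on the tool from outside, world axes, zero at the start; "ft_torque": the same for the moment, N m; "gripper_width": opening from 0.0 (shut) to 1.0 (fully open); "grip_force": force on a finger pad.
Only numpy, scipy, OpenCV 4.12 (cv2) and the standard library are available. Lean on these libraries where they do the work, as an engineer would, in place of code of your own. Each camera call takes 0.05 s, during which the arm holds its last target. There are 200 camera calls.

## Working session

There is one attempt and no reset: what is moved stays moved. The work goes in short steps, Python scripts to look and compute and a shell command to move; the robot and the scene stay as the last step left them, time stands still between calls to the robot, and variables do not carry over. Pictures are saved under pics/ and viewed, at most 14 in all, crops included, and the job is handed in when it is done.

```bash
mkdir -p pics; ls
cat > h.py <<'E'
import numpy as np, cv2, json
from rig import monitor, eyes, robot
from scipy.spatial.transform import Rotation as R
def snap(n,fn):
    c=eyes.read_camera(n); cv2.imwrite('pics/'+fn,c['image'][:,:,::-1]); np.savez('pics/'+fn[:-4]+'.npz',**c); return c
def pts(c):
    """world point of every pixel"""
    K=np.array(c['intrinsics']);k1=float(c['k1']);h,w=c['z_map'].shape
    u,v=np.meshgrid(np.arange(w),np.arange(h))
    s=cv2.undistortPoints(np.stack([u,v],-1).reshape(-1,1,2).astype(np.float64),K,np.array([k1,0,0,0,0.])).reshape(h,w,2)
    z=c['z_map'].astype(float); p=np.stack([s[...,0]*z,s[...,1]*z,z],-1)
    T=np.array(c['pose']); return p@T[:3,:3].T+T[:3,3]
E
python3 - <<'E'
from h import *
for n in ['top','side']:
    c=snap(n,n+'0.png'); print(n,c['intrinsics'].tolist(),c['k1'],c['pose'].round(3).tolist())
print(monitor.observe(), robot.grip_depth)
E
```

```text
pics
top [[533.0880834141437, 0.0, 324.49215288052824], [0.0, 533.0880834141437, 233.4589717019599], [0.0, 0.0, 1.0]] 0.013842348631164793 [[-0.012, -0.982, 0.186, 0.417], [-1.0, 0.015, 0.016, -0.013], [-0.018, -0.186, -0.982, 1.013], [0.0, 0.0, 0.0, 1.0]]
side [[484.5951806464048, 0.0, 325.25234260803614], [0.0, 484.5951806464048, 246.27968390138506], [0.0, 0.0, 1.0]] -0.11273365122889492 [[-0.781, -0.387, 0.491, 0.158], [-0.625, 0.486, -0.611, 0.57], [-0.002, -0.784, -0.621, 0.647], [0.0, 0.0, 0.0, 1.0]]
{'time_s': 0.1, 'joints': array([ 1.50320009,  0.50179209, -0.42678158,  1.55133394,  0.22076385,
        1.13830525, -0.21030512]), 'qvel': array([-9.69251726e-04, -5.49564414e-04, -9.24731038e-05, -1.34854830e-04,
       -5.21204307e-04,  9.84362897e-04, -9.05867945e-04]), 'tau': array([-1.10408873e-02, -5.67867386e+01, -5.83832279e+00, -2.79909682e+01,
       -6.90582278e-02,  2.41301075e-02,  3.18460923e-05]), 'tool_pos': array([ 0.21087071, -0.6141726 ,  0.22576074]), 'tool_rot': array([-3.09695844e+00, -5.16958529e-01,  3.22248121e-04]), 'ft_force': array([ 0.38079135, -0.23303335, -0.33151277]), 'ft_torque': array([0.03899115, 0.02164952, 0.03742077]), 'grip_force': 0.0, 'gripper_width': 0.9970316703666927} 0.0188
```

View pics/top0.png

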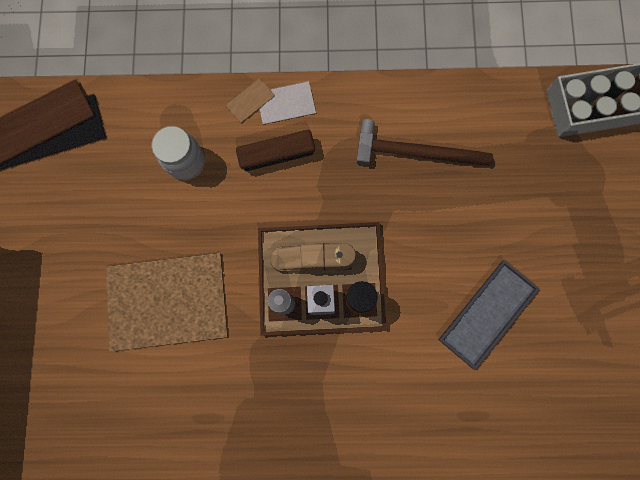

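View pics/side0.png

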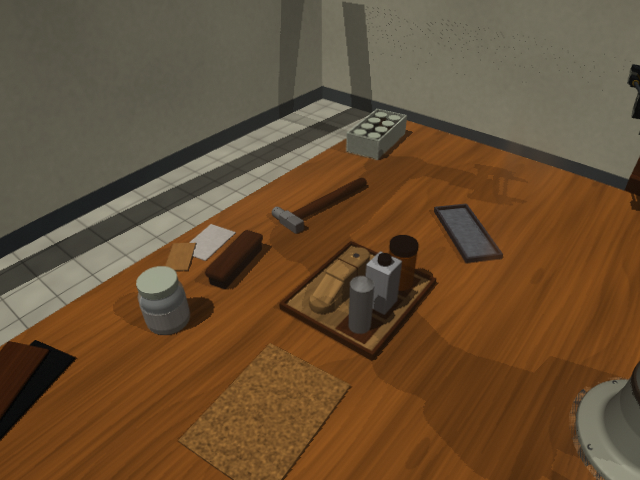

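The top view shows the can, tin and jar in the left, middle and right bays (pixels (282,301), (321,300), (361,297)). The last is behind them with its toe to the left (275–355, 257), the mat is on the robot's left (167,302), and the tray is on the right (490,315), turned. The side view agrees.

Run:
```python
from h import *
c=dict(np.load('pics/top0.npz')); P=pts(c)
cs=dict(np.load('pics/side0.npz')); Q=pts(cs)
print('table z',np.median(P[380:460,100:500,2]), np.median(Q[440:470,400:500,2]))
def rect(n,mask,P):
    p=P[mask]; r=cv2.minAreaRect((p[:,:2]*1000).astype(np.float32)); print(n,mask.sum(),'c',np.round(r[0],1),'size',np.round(r[1],1),'ang',round(r[2],1),'z',np.percentile(p[:,2],[5,50,95]).round(4))
def box(m,u0,u1,v0,v1):
    o=np.zeros_like(m);o[v0:v1,u0:u1]=m[v0:v1,u0:u1]
    o=cv2.morphologyEx(o.astype(np.uint8),cv2.MORPH_OPEN,np.ones((3,3)));n,l,s,_=cv2.connectedComponentsWithStats(o); return l==1+np.argmax(s[1:,4])
z=P[...,2]
hi=z>0.004
rect('mat',box((z>0.003),95,240,245,360),P)
rect('tray',box(z>0.004,430,550,255,375),P)
rect('trayrim',box(z>0.009,430,550,255,375),P)
rect('rack',box(z>0.006,250,400,215,345),P)
for n,u0,u1,v0,v1,zz in [('can',262,300,280,320,.09),('tin',300,342,275,325,.09),('jar',342,385,275,325,.09)]:
    rect(n,box(z>zz,u0,u1,v0,v1),P)
rect('last',box((z>0.02),262,365,235,275),P)
rect('lastheel',box((z>0.053),262,365,235,275),P)
rect('tub',box(z>.085,140,210,110,190),P); rect('brush',box(z>.02,230,320,125,175),P)
# side view tops
zq=Q[...,2]
for n,u0,u1,v0,v1,zz in [('can',345,378,265,345,.1),('tin',362,404,245,320,.1),('jar',385,422,230,300,.1),('last',300,372,240,320,.053)]:
    rect('side '+n,box(zq>zz,u0,u1,v0,v1),Q)
```

```text
table z 0.0008241286955238403 0.00044446815509646687
mat 9563 c [488.5 205.6] size [168.8 427.2] ang 3.3 z [0.0038 0.0065 0.0095]
tray 4235 c [ 418.7 -218.7] size [155.4 381.9] ang 22.8 z [0.0045 0.0072 0.0153]
trayrim 520 c [ 418.2 -217.9] size [154.9 380.5] ang 22.6 z [0.01   0.0138 0.0171]
rack 13292 c [519.3  12. ] size [207.1 232.7] ang 2.1 z [0.0082 0.0128 0.1106]
can 459 c [444.4  47.6] size [126.6  39.1] ang 48.0 z [0.1066 0.1148 0.1218]
tin 749 c [457.9  10.3] size [45.7 82.7] ang 89.9 z [0.1059 0.109  0.1217]
jar 762 c [465.7 -39.5] size [51.7 99.6] ang 33.8 z [0.104  0.1066 0.1094]
last 2088 c [530.7   3.5] size [190.8 129.6] ang 42.2 z [0.0289 0.0586 0.0627]
lastheel 1264 c [508.4  13.2] size [100.  162.4] ang 74.0 z [0.0568 0.0603 0.0631]
tub 1186 c [611.1 133.2] size [481.7  67.7] ang 44.6 z [0.0929 0.0998 0.1027]
brush 1792 c [601.1  57.7] size [391.3 149.5] ang 13.0 z [0.0337 0.0397 0.0428]
side can 416 c [313.5 312.9] size [ 39.1 599.8] ang 34.8 z [0.1023 0.1128 0.1207]
side tin 569 c [336.4 285.3] size [ 57.5 669.8] ang 27.1 z [0.102  0.1083 0.1209]
side jar 448 c [314.4 239.4] size [ 49.5 730.2] ang 29.1 z [0.1024 0.1061 0.1077]
side last 929 c [325.7 296.9] size [ 37.5 640.3] ang 34.8 z [0.0581 0.0976 0.1197]
```

```bash
cat >> h.py <<'E'
def box(m,z,u0,u1,v0,v1):
    o=np.zeros(m.shape,np.uint8);o[v0:v1,u0:u1]=(m&(z<.3))[v0:v1,u0:u1]
    n,l,s,_=cv2.connectedComponentsWithStats(cv2.morphologyEx(o,cv2.MORPH_OPEN,np.ones((3,3)))); return l==1+np.argmax(s[1:,4])
def rect(n,mask,P):
    p=P[mask]; r=cv2.minAreaRect((p[:,:2]*1000).astype(np.float32)); print(n,mask.sum(),'c',np.round(r[0],1),'mean',(p[:,:2].mean(0)*1000).round(1),'size',np.round(r[1],1),'ang',round(r[2],1),'z',np.percentile(p[:,2],[5,50,95]).round(4)); return r
E
cat > m.py <<'E'
from h import *
c=dict(np.load('pics/top0.npz')); P=pts(c)
cs=dict(np.load('pics/side0.npz')); Q=pts(cs)
z=P[...,2];zq=Q[...,2]
A=c['image'].astype(int); 
rect('mat',box((z>0.003),z,95,240,245,360),P)
rect('tray',box(z>0.003,z,430,550,255,375),P)
rect('trayrim',box(z>0.009,z,430,550,255,375),P)
rect('rack',box(z>0.006,z,250,400,215,345),P)
for n,u0,u1,v0,v1,zz in [('can',262,300,280,320,.1),('tin',300,342,275,325,.098),('jar',342,385,275,325,.095),('tincap',300,342,275,325,.115)]:
    rect(n,box(z>zz,z,u0,u1,v0,v1),P)
rect('last',box((z>0.02),z,262,365,235,275),P)
rect('lastheel',box((z>0.056),z,262,365,235,275),P)
rect('tub',box(z>.085,z,140,210,110,190),P); rect('brush',box(z>.02,z,230,320,125,175),P)
for n,u0,u1,v0,v1,zz in [('can',345,378,265,345,.105),('tin',362,404,245,320,.1),('jar',385,422,230,300,.102),('tincap',362,404,245,320,.115)]:
    rect('side '+n,box(zq>zz,zq,u0,u1,v0,v1),Q)
E
python3 m.py
```

```text
mat 9481 c [482.3 305.7] mean [480.9 305. ] size [160.1 222.3] ang 6.1 z [0.0038 0.0064 0.0094]
tray 4702 c [ 451.8 -299.8] mean [ 450.1 -298.3] size [ 86.1 198.8] ang 48.7 z [0.004 0.007 0.015]
trayrim 345 c [ 417.6 -319.1] mean [ 415.3 -316.2] size [ 16.6 172.2] ang 44.8 z [0.0099 0.0138 0.0171]
rack 13226 c [521.7  12. ] mean [518.3  11.4] size [202.2 232.7] ang 2.1 z [0.0082 0.0128 0.1102]
can 442 c [473.8  80.2] mean [473.7  79.5] size [37.6 38.7] ang 87.3 z [0.1088 0.115  0.1218]
tin 740 c [476.4  10.2] mean [476.   10.3] size [45.7 45.7] ang 89.9 z [0.1059 0.109  0.1216]
jar 759 c [479.  -60.1] mean [478.8 -59.4] size [50.9 52.3] ang 88.7 z [0.104  0.1066 0.1094]
tincap 157 c [477.1   9.9] mean [476.8  10.3] size [21.7 21.8] ang 89.9 z [0.1179 0.1204 0.1231]
last 2074 c [557.   26.9] mean [555.1  24.9] size [ 45.6 158. ] ang 0.9 z [0.0289 0.0586 0.0627]
lastheel 1204 c [557.7  -2.8] mean [557.2  -0.8] size [43.5 98.4] ang 1.1 z [0.0575 0.0603 0.063 ]
tub 1181 c [757.8 278.2] mean [756.  276.9] size [69.1 67.9] ang 86.4 z [0.0929 0.0998 0.1027]
brush 1785 c [769.4  96.7] mean [767.2  96.2] size [ 46.1 149.5] ang 13.1 z [0.0337 0.0397 0.0428]
side can 361 c [473.7  82.5] mean [470.1  87.7] size [39.2 38.4] ang 34.0 z [0.1071 0.1136 0.1207]
side tin 564 c [476.  13.] mean [472.9  18.3] size [46.2 46.9] ang 2.6 z [0.1021 0.1083 0.1207]
side jar 422 c [479.2 -56.2] mean [478.3 -55. ] size [49.1 53.1] ang 31.2 z [0.1037 0.1062 0.1076]
side tincap 123 c [476.1  12.7] mean [475.2  13.8] size [23.  23.3] ang 59.4 z [0.116  0.1202 0.1216]
```

Everything agrees with the given sizes: rack centre (0.5217, 0.012) at yaw 2.1°, with the container positions matching the bays to within 1 mm. The mat, tray and last are also clear. First I'll turn the tool so the fingers close along the rack's x, starting with +73.2° about world up.

```bash
cat > go.py <<'E'
# python3 go.py x y z yaw_of_tool_x_deg : what is left to go, in the tool's axes (m) and turn units
import sys; from h import *
x,y,z,a=map(float,sys.argv[1:5]); s=monitor.observe()
M=R.from_rotvec(s['tool_rot']); T=R.from_euler('z',a,degrees=True)*R.from_rotvec([np.pi,0,0])
d=np.array([x,y,z])-s['tool_pos']
print('t',round(s['time_s'],2),'pos',s['tool_pos'].round(4),'yaw',round(np.degrees(np.arctan2(*M.as_matrix()[[1,0],0])),2))
print('tool shift after turn',T.inv().apply(d).round(4),' turn units',(np.degrees((M.inv()*T).as_rotvec())/6).round(3),'F',s['ft_force'].round(1),'w',round(s['gripper_width'],3),'g',round(s['grip_force'],1),'j',s['joints'].round(2))
E
python3 -m handwheel '{"moves":[[0,0,0,0,0,-1.22],[0,0,0,0,0,-1.22],[0,0,0,0,0,-1.22],[0,0,0,0,0,-1.22],[0,0,0,0,0,-1.22],[0,0,0,0,0,-1.22],[0,0,0,0,0,-1.22],[0,0,0,0,0,-1.22],[0,0,0,0,0,-1.22],[0,0,0,0,0,-1.22],[0,0,0,0,0,0]]}' 0.09
python3 go.py 0.474 0.080 0.18 92.1
```

```text
time_s: 1.2
tool_pos: [0.2108, -0.6144, 0.226]
tool_rot: [-2.178, -2.263, -0.002]
ft_force: [-0.9, 0.0, -0.1]
gripper_width: 0.98
grip_force: 0.0
t 1.2 pos [ 0.2108 -0.6144  0.226 ] yaw 92.21
tool shift after turn [0.6843 0.2884 0.046 ]  turn units [ 0.001 -0.013  0.018] F [-0.9  0.  -0.1] w 0.98 g 0.0 j [ 1.68  0.56 -0.7   1.54  0.38  1.18  0.95]
```

```bash
python3 -m handwheel '{"moves":[[0.03,0.034,0,0,0,0],[0.03,0.034,0,0,0,0],[0.03,0.034,0,0,0,0],[0.03,0.034,0,0,0,0],[0.03,0.034,0,0,0,0],[0.03,0.034,0,0,0,0],[0.035,0.02,0,0,0,0],[0.035,0.02,0,0,0,0],[0.035,0.02,0,0,0,0],[0.035,0.02,0,0,0,0],[0.035,0.004,0,0,0,0]]}'
python3 go.py 0.474 0.080 0.18 92.1
```

```text
time_s: 2.3
tool_pos: [0.4876, -0.2468, 0.2269]
tool_rot: [2.181, 2.26, 0.003]
ft_force: [0.1, 0.1, 0.5]
gripper_width: 0.981
grip_force: 0.0
t 2.3 pos [ 0.4876 -0.2468  0.2269] yaw 92.03
tool shift after turn [ 0.3271 -0.0016  0.0469]  turn units [ 0.019 -0.007 -0.012] F [0.1 0.1 0.5] w 0.981 g 0.0 j [ 1.09  0.4  -0.84  1.8   0.33  1.09  0.17]
```

```bash
python3 -m handwheel '{"moves":[[0.04,0,0,0,0,0],[0.04,0,0,0,0,0],[0.04,0,0,0,0,0],[0.04,0,0,0,0,0],[0.04,0,0,0,0,0],[0.04,0,0,0,0,0],[0.04,0,0,0,0,0],[0.03,0,0.02,0,0,0],[0.02,0,0.02,0,0,0],[0,0,0,0,0,0]]}'
python3 go.py 0.474 0.080 0.18 92.1
```

```text
time_s: 3.3
tool_pos: [0.4709, 0.0836, 0.1849]
tool_rot: [-2.174, -2.263, 0.003]
ft_force: [-0.6, -0.1, -0.4]
gripper_width: 0.981
grip_force: 0.0
t 3.3 pos [0.4709 0.0836 0.1849] yaw 92.28
tool shift after turn [-0.0038  0.003   0.0049]  turn units [-0.035 -0.013  0.031] F [-0.6 -0.1 -0.4] w 0.981 g 0.0 j [ 0.58  0.36 -0.95  2.    0.35  0.97 -0.51]
```

```bash
python3 -m handwheel '{"moves":[[-0.004,0.003,0.02,0,0,0],[0,0,0.025,0,0,0],[0,0,0.025,0,0,0],[0,0,0.025,0,0,0],[0,0,0.022,0,0,0],[0,0,0,0,0,0],[0,0,0,0,0,0]]}' 0.07
python3 go.py 0.474 0.080 0.068 92.1
```

```text
time_s: 4.0
tool_pos: [0.4766, 0.0761, 0.0702]
tool_rot: [-2.182, -2.26, 0.001]
ft_force: [0.1, 0.5, 0.8]
gripper_width: 0.763
grip_force: 0.0
t 4.0 pos [0.4766 0.0761 0.0702] yaw 92.03
tool shift after turn [ 0.004  -0.0025  0.0022]  turn units [-0.003  0.002 -0.011] F [0.1 0.5 0.8] w 0.763 g 0.0 j [ 0.44  0.54 -0.8   2.07  0.56  0.76 -0.68]
```

```bash
python3 -m handwheel '{"moves":[[0.004,-0.0025,0.002,0,0,0],[0,0,0,0,0,0],[0,0,0,0,0,0]]}'
python3 go.py 0.474 0.080 0.068 92.1
python3 -m handwheel '{"moves":[[0,0,0,0,0,0],[0,0,0,0,0,0],[0,0,0,0,0,0],[0,0,0,0,0,0],[0,0,0,0,0,0],[0,0,0,0,0,0]]}' 0.0
python3 go.py 0.474 0.080 0.068 92.1
```

```text
time_s: 4.3
tool_pos: [0.4742, 0.0807, 0.0686]
tool_rot: [2.178, 2.262, 0.001]
ft_force: [-0.1, 0.1, 0.2]
gripper_width: 0.761
grip_force: 0.0
t 4.3 pos [0.4742 0.0807 0.0686] yaw 92.16
tool shift after turn [-0.0007 -0.0003  0.0006]  turn units [0.015 0.003 0.009] F [-0.1  0.1  0.2] w 0.761 g 0.0 j [ 0.43  0.54 -0.8   2.08  0.57  0.75 -0.69]
time_s: 4.9
tool_pos: [0.4737, 0.0806, 0.0677]
tool_rot: [2.179, 2.263, 0.0]
ft_force: [0.3, -0.1, -0.3]
gripper_width: 0.43
grip_force: 30.0
t 4.9 pos [0.4737 0.0806 0.0677] yaw 92.15
tool shift after turn [-0.0006  0.0002 -0.0003]  turn units [0.    0.    0.009] F [ 0.3 -0.1 -0.3] w 0.43 g 30.0 j [ 0.43  0.54 -0.8   2.08  0.57  0.75 -0.69]
```

```bash
python3 -m handwheel '{"moves":[[0,0,-0.012,0,0,0],[0,0,-0.02,0,0,0],[0,0,-0.02,0,0,0],[0.015,0,0,0,0,0],[0.03,0,0,0,0,0],[0.04,0,0,0,0,0],[0.04,0,0,0,0,0],[0.04,0,0,0,0,0],[0.04,0,0,0,0,0],[0.03,0,0,0,0,0],[0.02,0,0,0,0,0],[0.01,0,0,0,0,0]]}'
python3 go.py 0.475 0.375 0.065 92.1
```

```text
time_s: 6.1
tool_pos: [0.4627, 0.3481, 0.1205]
tool_rot: [-2.175, -2.265, -0.002]
ft_force: [-0.1, -0.2, -1.2]
gripper_width: 0.432
grip_force: 30.0
t 6.1 pos [0.4627 0.3481 0.1205] yaw 92.32
tool shift after turn [0.0264 0.0133 0.0555]  turn units [-0.002 -0.017  0.037] F [-0.1 -0.2 -1.2] w 0.432 g 30.0 j [-0.07  0.62 -0.83  1.81  0.55  0.96 -1.09]
```

```bash
python3 -m handwheel '{"moves":[[0.012,0.006,0,0,0,0],[0.012,0.006,0.01,0,0,0],[0.003,0.001,0.015,0,0,0],[0,0,0.013,0,0,0],[0,0,0.008,0,0,0],[0,0,0.005,0,0,0],[0,0,0,0,0,0],[0,0,0,0,0,0]]}'
python3 go.py 0.475 0.375 0.065 92.1
```

```text
time_s: 6.9
tool_pos: [0.4758, 0.3728, 0.0689]
tool_rot: [2.18, 2.263, 0.0]
ft_force: [0.3, -0.1, -1.1]
gripper_width: 0.437
grip_force: 30.0
t 6.9 pos [0.4758 0.3728 0.0689] yaw 92.14
tool shift after turn [ 0.0022 -0.0008  0.0039]  turn units [ 0.002 -0.001  0.007] F [ 0.3 -0.1 -1.1] w 0.437 g 30.0 j [-0.15  0.72 -0.77  1.77  0.62  0.91 -1.15]
```

```bash
python3 -m handwheel '{"moves":[[0,0,0.002,0,0,0],[0,0,0.0015,0,0,0],[0,0,0,0,0,0],[0,0,0,0,0,0]]}'
python3 -m handwheel '{"moves":[[0,0,0,0,0,0],[0,0,0,0,0,0],[0,0,0,0,0,0],[0,0,0,0,0,0],[0,0,-0.01,0,0,0],[0,0,-0.03,0,0,0],[0,0,-0.035,0,0,0],[0,0,-0.02,0,0,0],[0,0,0,0,0,0]]}' 0.07
python3 go.py 0.4765 0.0105 0.16 92.1
```

```text
time_s: 7.3
tool_pos: [0.4758, 0.3729, 0.0654]
tool_rot: [2.179, 2.263, 0.0]
ft_force: [-0.5, -0.1, -1.6]
gripper_width: 0.43
grip_force: 30.0
time_s: 8.2
tool_pos: [0.4773, 0.375, 0.1645]
tool_rot: [2.178, 2.262, 0.01]
ft_force: [0.0, -0.1, 0.2]
gripper_width: 0.765
grip_force: 0.0
t 8.2 pos [0.4773 0.375  0.1645] yaw 92.17
tool shift after turn [-0.3642 -0.0142  0.0045]  turn units [ 0.053 -0.037  0.011] F [ 0.  -0.1  0.2] w 0.765 g 0.0 j [-0.09  0.6  -0.85  1.72  0.51  1.05 -1.08]
```

```bash
python3 -m handwheel '{"moves":[[-0.025,-0.001,0,0,0,0],[-0.04,-0.0015,0,0,0,0],[-0.04,-0.0015,0,0,0,0],[-0.04,-0.0015,0,0,0,0],[-0.04,-0.0015,0,0,0,0],[-0.04,-0.0015,0,0,0,0],[-0.04,-0.0015,0,0,0,0],[-0.04,-0.0015,0,0,0,0],[-0.035,-0.0015,0,0,0,0],[-0.02,-0.0015,0,0,0,0],[0,0,0,0,0,0],[0,0,0,0,0,0]]}'
python3 go.py 0.4765 0.0105 0.068 92.1
```

```text
time_s: 9.4
tool_pos: [0.4745, 0.0127, 0.1601]
tool_rot: [-2.18, -2.261, -0.0]
ft_force: [1.0, 0.2, -0.8]
gripper_width: 0.763
grip_force: 0.0
t 9.4 pos [0.4745 0.0127 0.1601] yaw 92.09
tool shift after turn [-0.0022  0.0019  0.0921]  turn units [-0.002 -0.003 -0.002] F [ 1.   0.2 -0.8] w 0.763 g 0.0 j [ 0.69  0.38 -0.91  2.03  0.38  0.91 -0.39]
```

```bash
python3 -m handwheel '{"moves":[[-0.002,0.002,0.015,0,0,0],[0,0,0.025,0,0,0],[0,0,0.025,0,0,0],[0,0,0.02,0,0,0],[0,0,0.007,0,0,0],[0,0,0,0,0,0],[0,0,0,0,0,0]]}'
python3 go.py 0.4765 0.0105 0.068 92.1
python3 -m handwheel '{"moves":[[0,0,0,0,0,0],[0,0,0,0,0,0],[0,0,0,0,0,0],[0,0,0,0,0,0],[0,0,0,0,0,0]]}' 0.0
python3 go.py 0.482 0.305 0.12 92.1
```

```text
time_s: 10.1
tool_pos: [0.4772, 0.0117, 0.0685]
tool_rot: [-2.178, -2.264, -0.001]
ft_force: [0.5, -0.8, 1.1]
gripper_width: 0.766
grip_force: 0.0
t 10.1 pos [0.4772 0.0117 0.0685] yaw 92.24
tool shift after turn [-0.0012 -0.0008  0.0005]  turn units [ 0.005 -0.005  0.023] F [ 0.5 -0.8  1.1] w 0.766 g 0.0 j [ 0.57  0.53 -0.78  2.09  0.55  0.74 -0.53]
time_s: 10.6
tool_pos: [0.4771, 0.0105, 0.0687]
tool_rot: [2.179, 2.262, 0.0]
ft_force: [-1.2, 0.0, 5.0]
gripper_width: 0.501
grip_force: 30.0
t 10.6 pos [0.4771 0.0105 0.0687] yaw 92.14
tool shift after turn [ 0.2941  0.0156 -0.0513]  turn units [0.007 0.004 0.006] F [-1.2  0.   5. ] w 0.501 g 30.0 j [ 0.57  0.53 -0.78  2.09  0.56  0.74 -0.53]
```

```bash
python3 -m handwheel '{"moves":[[0,0,-0.012,0,0,0],[0,0,-0.02,0,0,0],[0,0,-0.02,0,0,0],[0.014,0.001,0,0,0,0],[0.03,0.002,0,0,0,0],[0.04,0.002,0,0,0,0],[0.04,0.002,0,0,0,0],[0.04,0.002,0,0,0,0],[0.04,0.002,0,0,0,0],[0.04,0.002,0,0,0,0],[0.03,0.002,0,0,0,0],[0.02,0,0,0,0,0]]}'
python3 -m handwheel '{"moves":[[0,0,0,0,0,0],[0,0,0,0,0,0]]}'
python3 go.py 0.482 0.305 0.066 92.1
```

```text
time_s: 11.8
tool_pos: [0.4799, 0.3082, 0.1209]
tool_rot: [-2.175, -2.265, -0.002]
ft_force: [1.1, -0.4, -2.5]
gripper_width: 0.499
grip_force: 30.0
time_s: 12.0
tool_pos: [0.4801, 0.305, 0.1202]
tool_rot: [-2.178, -2.264, 0.002]
ft_force: [-0.2, -0.1, -2.0]
gripper_width: 0.498
grip_force: 30.0
t 12.0 pos [0.4801 0.305  0.1202] yaw 92.23
tool shift after turn [-0.0001  0.0019  0.0542]  turn units [-0.009  0.006  0.021] F [-0.2 -0.1 -2. ] w 0.498 g 30.0 j [ 0.01  0.6  -0.82  1.84  0.53  0.95 -1.01]
```

```bash
python3 -m handwheel '{"moves":[[0,0.002,0.01,0,0,0],[0,0,0.015,0,0,0],[0,0,0.015,0,0,0],[0,0,0.009,0,0,0],[0,0,0.004,0,0,0],[0,0,0.0015,0,0,0],[0,0,0,0,0,0]]}'
python3 go.py 0.482 0.305 0.0655 92.1
python3 -m handwheel '{"moves":[[0,0,0,0,0,0],[0,0,0,0,0,0],[0,0,0,0,0,0],[0,0,0,0,0,0],[0,0,-0.01,0,0,0],[0,0,-0.03,0,0,0],[0,0,-0.035,0,0,0],[0,0,-0.02,0,0,0],[0,0,0,0,0,0]]}' 0.07
python3 go.py 0.479 -0.0595 0.16 92.1
```

```text
time_s: 12.7
tool_pos: [0.4828, 0.3054, 0.0657]
tool_rot: [-2.179, -2.263, -0.0]
ft_force: [-0.2, -0.1, -2.4]
gripper_width: 0.504
grip_force: 30.0
t 12.7 pos [0.4828 0.3054 0.0657] yaw 92.16
tool shift after turn [-0.0003 -0.0008  0.0002]  turn units [ 0.    -0.002  0.011] F [-0.2 -0.1 -2.4] w 0.504 g 30.0 j [-0.03  0.67 -0.77  1.86  0.61  0.86 -1.07]
time_s: 13.6
tool_pos: [0.4846, 0.3069, 0.1648]
tool_rot: [2.178, 2.261, 0.01]
ft_force: [-0.5, -0.8, 0.3]
gripper_width: 0.766
grip_force: 0.0
t 13.6 pos [0.4846 0.3069 0.1648] yaw 92.16
tool shift after turn [-0.366  -0.019   0.0048]  turn units [ 0.056 -0.028  0.01 ] F [-0.5 -0.8  0.3] w 0.766 g 0.0 j [ 0.04  0.55 -0.87  1.8   0.49  1.02 -0.97]
```

```bash
python3 -m handwheel '{"moves":[[-0.025,-0.001,0,0,0,0],[-0.04,-0.002,0,0,0,0],[-0.04,-0.002,0,0,0,0],[-0.04,-0.002,0,0,0,0],[-0.04,-0.002,0,0,0,0],[-0.04,-0.002,0,0,0,0],[-0.04,-0.002,0,0,0,0],[-0.04,-0.002,0,0,0,0],[-0.035,-0.0015,0,0,0,0],[-0.022,-0.0015,0,0,0,0],[0,0,0,0,0,0],[0,0,0,0,0,0]]}' 0.074
python3 go.py 0.479 -0.0595 0.068 92.1
```

```text
time_s: 14.8
tool_pos: [0.478, -0.0573, 0.1605]
tool_rot: [-2.18, -2.261, -0.0]
ft_force: [-0.1, 0.3, -0.6]
gripper_width: 0.803
grip_force: 0.0
t 14.8 pos [ 0.478  -0.0573  0.1605] yaw 92.08
tool shift after turn [-0.0023  0.0009  0.0925]  turn units [-0.004 -0.005 -0.003] F [-0.1  0.3 -0.6] w 0.803 g 0.0 j [ 0.81  0.38 -0.89  2.02  0.37  0.91 -0.24]
```

```bash
python3 -m handwheel '{"moves":[[-0.0015,0.001,0.015,0,0,0],[0,0,0.025,0,0,0],[0,0,0.025,0,0,0],[0,0,0.02,0,0,0],[0,0,0.007,0,0,0],[0,0,0,0,0,0],[0,0,0,0,0,0]]}'
python3 go.py 0.479 -0.0595 0.068 92.1
python3 -m handwheel '{"moves":[[0,0,0,0,0,0],[0,0,0,0,0,0],[0,0,0,0,0,0],[0,0,0,0,0,0],[0,0,0,0,0,0]]}' 0.0
python3 go.py 0.490 0.236 0.12 92.1
```

```text
time_s: 15.5
tool_pos: [0.4799, -0.0578, 0.069]
tool_rot: [2.177, 2.264, 0.001]
ft_force: [0.1, 0.2, 0.1]
gripper_width: 0.81
grip_force: 0.0
t 15.5 pos [ 0.4799 -0.0578  0.069 ] yaw 92.25
tool shift after turn [-0.0017 -0.001   0.001 ]  turn units [ 0.006 -0.004  0.025] F [0.1 0.2 0.1] w 0.81 g 0.0 j [ 0.69  0.53 -0.77  2.07  0.54  0.75 -0.37]
time_s: 16.0
tool_pos: [0.4797, -0.059, 0.0693]
tool_rot: [2.179, 2.262, 0.0]
ft_force: [-1.9, 0.5, 5.9]
gripper_width: 0.565
grip_force: 30.0
t 16.0 pos [ 0.4797 -0.059   0.0693] yaw 92.14
tool shift after turn [ 0.2945  0.0211 -0.0507]  turn units [0.006 0.006 0.006] F [-1.9  0.5  5.9] w 0.565 g 30.0 j [ 0.7   0.53 -0.76  2.07  0.54  0.75 -0.38]
```

```bash
python3 -m handwheel '{"moves":[[0,0,-0.012,0,0,0],[0,0,-0.02,0,0,0],[0,0,-0.02,0,0,0],[0.014,0.001,0,0,0,0],[0.03,0.003,0,0,0,0],[0.04,0.003,0,0,0,0],[0.04,0.003,0,0,0,0],[0.04,0.003,0,0,0,0],[0.04,0.003,0,0,0,0],[0.04,0.003,0,0,0,0],[0.03,0.002,0,0,0,0],[0.02,0,0,0,0,0]]}'
python3 -m handwheel '{"moves":[[0,0,0,0,0,0],[0,0,0,0,0,0]]}'
python3 go.py 0.490 0.236 0.066 92.1
```

```text
time_s: 17.2
tool_pos: [0.4876, 0.2401, 0.1201]
tool_rot: [-2.174, -2.265, -0.001]
ft_force: [0.3, 0.5, -3.0]
gripper_width: 0.569
grip_force: 30.0
time_s: 17.4
tool_pos: [0.488, 0.2366, 0.1199]
tool_rot: [-2.176, -2.265, 0.002]
ft_force: [0.3, -0.2, -3.1]
gripper_width: 0.564
grip_force: 30.0
t 17.4 pos [0.488  0.2366 0.1199] yaw 92.28
tool shift after turn [-0.0007  0.002   0.0539]  turn units [-0.015  0.004  0.03 ] F [ 0.3 -0.2 -3.1] w 0.564 g 30.0 j [ 0.15  0.55 -0.83  1.9   0.51  0.91 -0.89]
```

```bash
python3 -m handwheel '{"moves":[[0,0.002,0.01,0,0,0],[0,0,0.015,0,0,0],[0,0,0.015,0,0,0],[0,0,0.009,0,0,0],[0,0,0.004,0,0,0],[0,0,0.0015,0,0,0],[0,0,0,0,0,0]]}'
python3 go.py 0.490 0.236 0.066 92.1
python3 -m handwheel '{"moves":[[0,0,0,0,0,0],[0,0,0,0,0,0],[0,0,0,0,0,0],[0,0,0,0,0,0],[0,0,-0.01,0,0,0],[0,0,-0.03,0,0,0],[0,0,-0.035,0,0,0],[0,0,-0.02,0,0,0],[0,0,0,0,0,0]]}' 0.074
python3 go.py 0.557 0.012 0.16 90.9
```

```text
time_s: 18.1
tool_pos: [0.4914, 0.2361, 0.0662]
tool_rot: [-2.179, -2.263, -0.0]
ft_force: [0.2, -0.3, -1.6]
gripper_width: 0.573
grip_force: 30.0
t 18.1 pos [0.4914 0.2361 0.0662] yaw 92.16
tool shift after turn [-0.     -0.0014  0.0002]  turn units [ 0.001 -0.002  0.01 ] F [ 0.2 -0.3 -1.6] w 0.573 g 30.0 j [ 0.1   0.63 -0.76  1.92  0.59  0.82 -0.95]
time_s: 19.0
tool_pos: [0.4934, 0.2374, 0.1651]
tool_rot: [2.177, 2.261, 0.009]
ft_force: [1.0, 0.0, -1.1]
gripper_width: 0.806
grip_force: 0.0
t 19.0 pos [0.4934 0.2374 0.1651] yaw 92.16
tool shift after turn [-0.2263  0.06    0.0051]  turn units [ 0.059 -0.02   0.21 ] F [ 1.   0.  -1.1] w 0.806 g 0.0 j [ 0.18  0.5  -0.87  1.86  0.46  0.99 -0.85]
```

Now I'll head for the last and recheck it, along with the containers, from the top camera on the way.

```bash
python3 - <<'E'
from h import *
c=snap('top','top1.png');P=pts(c);z=P[...,2]
rect('last',box((z>0.02),z,262,365,235,275),P)
rect('heel',box((z>0.056),z,262,365,235,275),P)
E
python3 -m handwheel '{"moves":[[-0.025,0.006,0,0,0,0.2],[-0.035,0.009,0,0,0,0],[-0.035,0.01,0,0,0,0],[-0.035,0.01,0,0,0,0],[-0.035,0.01,0,0,0,0],[-0.035,0.01,0,0,0,0],[-0.026,0.005,0,0,0,0],[0,0,0,0,0,0],[0,0,0,0,0,0]]}'
python3 go.py 0.557 0.012 0.023 90.9
```

```text
last 2074 c [556.6  27.1] mean [555.1  24.9] size [ 45.7 158.3] ang 0.6 z [0.0291 0.0587 0.0628]
heel 1224 c [557.6  -3. ] mean [ 5.572e+02 -5.000e-01] size [44.5 98. ] ang 0.0 z [0.0575 0.0604 0.0632]
time_s: 19.95
tool_pos: [0.5548, 0.0106, 0.1602]
tool_rot: [-2.204, -2.237, 0.002]
ft_force: [-0.1, 0.8, -0.5]
gripper_width: 0.804
grip_force: 0.0
t 19.95 pos [0.5548 0.0106 0.1602] yaw 90.86
tool shift after turn [0.0014 0.0022 0.1372]  turn units [-0.019 -0.006 -0.007] F [-0.1  0.8 -0.5] w 0.804 g 0.0 j [ 0.58  0.51 -0.83  1.84  0.45  0.99 -0.43]
```

View pics/top1.png

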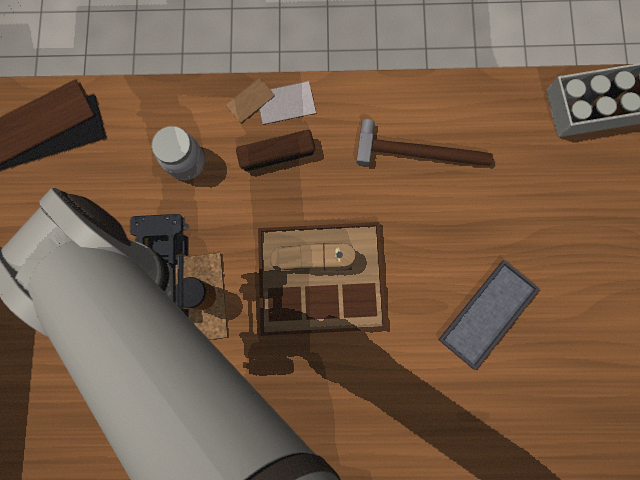

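The bays are empty (271–377, 300), the last hasn't moved (275–355, 257), and the jar is upright on the mat at (193,293). Next I'll lower onto the last.

```bash
python3 -m handwheel '{"moves":[[0.001,0.002,0.02,0,0,0],[0,0,0.03,0,0,0],[0,0,0.03,0,0,0],[0,0,0.03,0,0,0],[0,0,0.018,0,0,0],[0,0,0.008,0,0,0],[0,0,0,0,0,0],[0,0,0,0,0,0]]}'
python3 go.py 0.557 0.012 0.023 90.9
python3 -m handwheel '{"moves":[[0,0,0,0,0,0],[0,0,0,0,0,0],[0,0,0,0,0,0],[0,0,0,0,0,0],[0,0,0,0,0,0]]}' 0.0
python3 -m handwheel '{"moves":[[0,0,-0.01,0,0,0],[0,0,-0.02,0,0,0],[0,0,-0.03,0,0,0],[0,0,-0.03,0,0,0],[0,0,-0.02,0,0,0],[0,0,0,0,0,0]]}'
python3 go.py 0.4413 -0.310 0.13 138.7
```

```text
time_s: 20.75
tool_pos: [0.5584, 0.0128, 0.0262]
tool_rot: [2.202, 2.24, 0.002]
ft_force: [-0.3, 1.1, -0.1]
gripper_width: 0.805
grip_force: 0.0
t 20.75 pos [0.5584 0.0128 0.0262] yaw 90.99
tool shift after turn [-0.0007 -0.0014  0.0032]  turn units [ 0.014 -0.003  0.015] F [-0.3  1.1 -0.1] w 0.805 g 0.0 j [ 0.46  0.7  -0.69  1.91  0.63  0.76 -0.57]
time_s: 21.25
tool_pos: [0.5578, 0.0119, 0.0256]
tool_rot: [2.203, 2.239, 0.0]
ft_force: [-0.2, -1.0, 2.7]
gripper_width: 0.477
grip_force: 30.0
time_s: 21.85
tool_pos: [0.5596, 0.0125, 0.1383]
tool_rot: [2.2, 2.237, 0.006]
ft_force: [-0.0, 0.4, -1.4]
gripper_width: 0.476
grip_force: 30.0
t 21.85 pos [0.5596 0.0125 0.1383] yaw 90.96
tool shift after turn [-0.124  -0.3204  0.0083]  turn units [ 0.047  0.024 -7.956] F [-0.   0.4 -1.4] w 0.476 g 30.0 j [ 0.56  0.54 -0.81  1.85  0.48  0.95 -0.46]
```

```bash
python3 -m handwheel '{"moves":[[0,0,0,0,0,-0.8],[0,0,0,0,0,-1.1],[0,0,0,0,0,-1.1],[0,0,0,0,0,-1.1],[0,0,0,0,0,-1.1],[0,0,0,0,0,-1.1],[0,0,0,0,0,-1.1],[0,0,0,0,0,-0.55],[0,0,0,0,0,0],[0,0,0,0,0,0]]}'
python3 go.py 0.463 -0.3097 0.10 138.7
```

```text
time_s: 22.85
tool_pos: [0.5569, 0.012, 0.1343]
tool_rot: [-1.111, -2.937, 0.0]
ft_force: [0.1, 0.1, -2.6]
gripper_width: 0.48
grip_force: 30.0
t 22.85 pos [0.5569 0.012  0.1343] yaw 138.56
tool shift after turn [-0.1418 -0.3037  0.0343]  turn units [-0.007 -0.013 -0.023] F [ 0.1  0.1 -2.6] w 0.48 g 30.0 j [ 0.68  0.63 -0.99  1.85  0.62  1.01  0.26]
```

```bash
python3 -m handwheel '{"moves":[[-0.008,-0.016,0,0,0,0],[-0.014,-0.03,0,0,0,0],[-0.016,-0.035,0,0,0,0],[-0.016,-0.035,0,0,0,0],[-0.016,-0.035,0,0,0,0],[-0.016,-0.035,0,0,0,0],[-0.016,-0.035,0,0,0,0],[-0.016,-0.035,0,0,0,0],[-0.014,-0.03,0,0,0,0],[-0.01,-0.017,0,0,0,0],[0,0,0,0,0,0],[0,0,0,0,0,0]]}'
python3 go.py 0.463 -0.3097 0.0225 138.7
python3 - <<'E'
from h import *
c=snap('top','top2.png');P=pts(c);z=P[...,2]
rect('tray',box(z>0.004,z,430,550,255,375),P)
E
```

```text
time_s: 24.05
tool_pos: [0.4639, -0.3089, 0.1349]
tool_rot: [-1.112, -2.938, -0.001]
ft_force: [-0.1, 0.4, -3.7]
gripper_width: 0.477
grip_force: 30.0
t 24.05 pos [ 0.4639 -0.3089  0.1349] yaw 138.55
tool shift after turn [ 1.000e-04 -1.200e-03  1.124e-01]  turn units [ 0.006 -0.006 -0.025] F [-0.1  0.4 -3.7] w 0.477 g 30.0 j [ 1.29  0.63 -1.    1.85  0.63  1.01  0.87]
tray 6306 c [ 456.4 -270.9] mean [ 452.4 -269.5] size [125.6 205.3] ang 79.1 z [0.0054 0.168  0.2456]
```

View pics/top2.png

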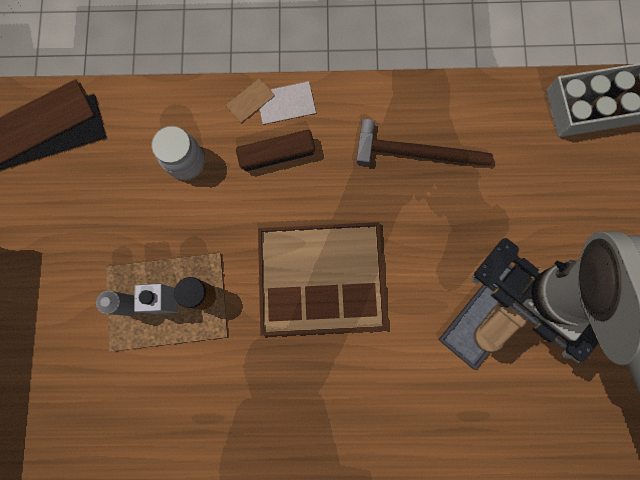

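All three containers stand upright on the mat ((108,301), (148,297), (190,292)). The last hangs over the tray, lined up with it, toe towards (480,345). Now I'll lower it.

```bash
python3 -m handwheel '{"moves":[[0,-0.001,0.015,0,0,0],[0,0,0.025,0,0,0],[0,0,0.025,0,0,0],[0,0,0.02,0,0,0],[0,0,0.012,0,0,0],[0,0,0.007,0,0,0],[0,0,0.005,0,0,0],[0,0,0,0,0,0],[0,0,0,0,0,0]]}'
python3 go.py 0.463 -0.3097 0.0215 138.7
```

```text
time_s: 25.0
tool_pos: [0.464, -0.3101, 0.0269]
tool_rot: [1.109, 2.938, -0.0]
ft_force: [0.4, 0.1, -1.8]
gripper_width: 0.477
grip_force: 30.0
t 25.0 pos [ 0.464  -0.3101  0.0269] yaw 138.66
tool shift after turn [ 0.001  -0.0004  0.0054]  turn units [ 0.002  0.011 -0.007] F [ 0.4  0.1 -1.8] w 0.477 g 30.0 j [ 1.19  0.77 -0.86  1.9   0.79  0.84  0.76]
```

```bash
python3 -m handwheel '{"moves":[[0,0,0.003,0,0,0],[0,0,0.002,0,0,0],[0,0,0,0,0,0],[0,0,0,0,0,0]]}'
python3 -m handwheel '{"moves":[[0,0,0.001,0,0,0],[0,0,0,0,0,0],[0,0,0,0,0,0]]}'
python3 -m handwheel '{"moves":[[0,0,0,0,0,0],[0,0,0,0,0,0],[0,0,0,0,0,0],[0,0,0,0,0,0],[0,0,-0.01,0,0,0],[0,0,-0.03,0,0,0],[0,0,-0.04,0,0,0],[0,0,-0.04,0,0,0],[0,0,-0.02,0,0,0],[0,0,0,0,0,0]]}' 0.074
python3 go.py 0.490 0.236 0.16 92.1
```

```text
time_s: 25.4
tool_pos: [0.4634, -0.31, 0.0213]
tool_rot: [1.109, 2.939, -0.0]
ft_force: [0.3, 1.1, -2.1]
gripper_width: 0.477
grip_force: 30.0
time_s: 25.7
tool_pos: [0.4636, -0.3101, 0.0206]
tool_rot: [1.109, 2.939, -0.0]
ft_force: [-1.2, 0.5, 3.0]
gripper_width: 0.478
grip_force: 30.0
time_s: 26.7
tool_pos: [0.4657, -0.3108, 0.1642]
tool_rot: [1.107, 2.934, -0.003]
ft_force: [-0.1, 0.2, 0.3]
gripper_width: 0.807
grip_force: 0.0
t 26.7 pos [ 0.4657 -0.3108  0.1642] yaw 138.66
tool shift after turn [0.5455 0.0443 0.0042]  turn units [0.028 0.057 7.76 ] F [-0.1  0.2  0.3] w 0.807 g 0.0 j [ 1.31  0.6  -1.03  1.83  0.59  1.05  0.9 ]
```

Released with light contact. I'll turn back, move towards the mat, then look at the tray and the containers.

```bash
python3 -m handwheel '{"moves":[[0,0,0,0,0,1.1],[0,0,0,0,0,1.1],[0,0,0,0,0,1.1],[0,0,0,0,0,1.1],[0,0,0,0,0,1.1],[0,0,0,0,0,1.1],[0,0,0,0,0,1.16],[0,0,0,0,0,0]]}'
python3 -m handwheel '{"moves":[[0.025,0.003,0,0,0,0],[0.035,0.003,0,0,0,0],[0.04,0.003,0,0,0,0],[0.04,0.003,0,0,0,0],[0.04,0.003,0,0,0,0],[0.04,0.003,0,0,0,0],[0.03,0.003,0,0,0,0],[0.02,0,0,0,0,0],[0,0,0,0,0,0]]}'
python3 - <<'E'
from h import *
c=snap('top','top3.png');P=pts(c);z=P[...,2]
cv2.imwrite('pics/top3c.png',cv2.resize(c['image'][250:380,60:560,::-1],(800,208)))
rect('last',box(z>0.022,z,430,550,255,375),P)
for n,u0,u1,v0,v1,zz in [('can',90,125,280,320,.1),('tin',130,172,275,325,.093),('jar',168,215,270,325,.09)]:
    rect(n,box(z>zz,z,u0,u1,v0,v1),P)
E
python3 go.py 0.490 0.236 0.16 92.1
```

```text
time_s: 27.5
tool_pos: [0.4628, -0.3096, 0.1596]
tool_rot: [-2.181, -2.26, 0.001]
ft_force: [0.6, -0.7, 0.0]
gripper_width: 0.808
grip_force: 0.0
time_s: 28.4
tool_pos: [0.4741, -0.0359, 0.1602]
tool_rot: [-2.17, -2.271, -0.001]
ft_force: [0.4, -0.6, 0.5]
gripper_width: 0.806
grip_force: 0.0
last 2304 c [ 452.2 -298.8] mean [ 452.9 -297.4] size [ 45.9 157.8] ang 48.7 z [0.0251 0.0538 0.0582]
can 466 c [475.9 371.8] mean [475.5 369.6] size [38.9 39.8] ang 42.7 z [0.104  0.1101 0.1173]
tin 767 c [483.  304.5] mean [482.2 302.3] size [46.4 46.3] ang 2.6 z [0.0995 0.1046 0.1173]
jar 772 c [491.2 234.4] mean [490.5 233.9] size [51.7 51.2] ang 46.0 z [0.0987 0.1023 0.105 ]
t 28.45 pos [ 0.4741 -0.0382  0.16  ] yaw 92.44
tool shift after turn [0.2734 0.0259 0.    ]  turn units [-0.005  0.     0.057] F [ 0.8 -0.4 -0.2] w 0.808 g 0.0 j [ 0.82  0.39 -0.95  2.03  0.4   0.92 -0.3 ]
```

View pics/top3.png

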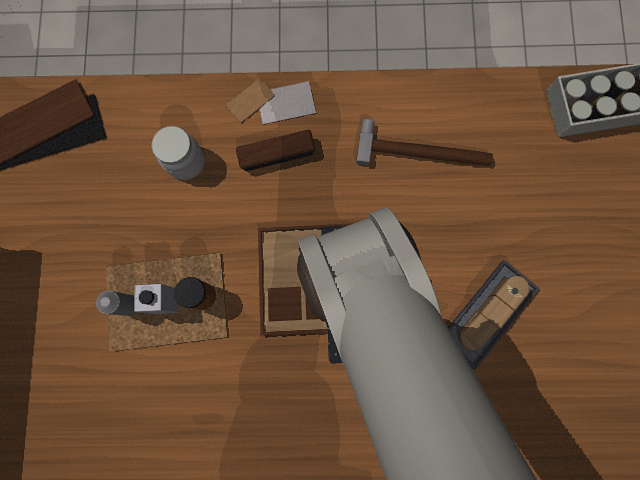

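The last lies centred in the tray ((497,310), 1 mm from its centre, same angle as the tray), sole at tray-floor height. The containers are where I placed them, so I'll take the jar back first.

```bash
python3 -m handwheel '{"moves":[[0.025,0.003,0,0,0,0],[0.035,0.003,0,0,0,0],[0.04,0.004,0,0,0,0],[0.04,0.004,0,0,0,0],[0.04,0.004,0,0,0,0],[0.04,0.004,0,0,0,0],[0.033,0.004,0,0,0,0],[0.02,0.001,0,0,0,0.06],[0,0,0,0,0,0],[0,0,0,0,0,0]]}'
python3 go.py 0.491 0.2355 0.066 92.1
```

```text
time_s: 29.45
tool_pos: [0.4919, 0.2328, 0.1596]
tool_rot: [2.187, 2.255, -0.002]
ft_force: [-0.9, -0.4, 0.7]
gripper_width: 0.804
grip_force: 0.0
t 29.45 pos [0.4919 0.2328 0.1596] yaw 91.75
tool shift after turn [ 0.0027 -0.0008  0.0936]  turn units [-0.009  0.012 -0.058] F [-0.9 -0.4  0.7] w 0.804 g 0.0 j [ 0.22  0.52 -0.91  1.87  0.49  1.   -0.88]
```

```bash
python3 -m handwheel '{"moves":[[0.0025,-0.001,0.015,0,0,-0.05],[0,0,0.025,0,0,0],[0,0,0.025,0,0,0],[0,0,0.02,0,0,0],[0,0,0.008,0,0,0],[0,0,0,0,0,0],[0,0,0,0,0,0]]}'
python3 go.py 0.491 0.2355 0.066 92.1
python3 -m handwheel '{"moves":[[0,0,0,0,0,0],[0,0,0,0,0,0],[0,0,0,0,0,0],[0,0,0,0,0,0],[0,0,0,0,0,0]]}' 0.0
python3 -m handwheel '{"moves":[[0,0,-0.012,0,0,0],[0,0,-0.02,0,0,0],[0,0,-0.022,0,0,0],[0,0,0,0,0,0]]}'
python3 go.py 0.4793 -0.0596 0.12 92.1
```

```text
time_s: 30.15
tool_pos: [0.4908, 0.2366, 0.0675]
tool_rot: [2.182, 2.26, 0.001]
ft_force: [-0.2, 0.4, 0.1]
gripper_width: 0.804
grip_force: 0.0
t 30.15 pos [0.4908 0.2366 0.0675] yaw 92.0
tool shift after turn [-0.0011  0.0001  0.0015]  turn units [ 0.003 -0.001 -0.016] F [-0.2  0.4  0.1] w 0.804 g 0.0 j [ 0.13  0.65 -0.81  1.92  0.62  0.84 -0.98]
time_s: 30.65
tool_pos: [0.491, 0.2371, 0.0678]
tool_rot: [2.181, 2.26, 0.001]
ft_force: [-0.7, -0.4, 4.7]
gripper_width: 0.57
grip_force: 30.0
time_s: 31.05
tool_pos: [0.4918, 0.2382, 0.1239]
tool_rot: [2.18, 2.26, 0.006]
ft_force: [0.2, 0.7, -2.4]
gripper_width: 0.565
grip_force: 30.0
t 31.05 pos [0.4918 0.2382 0.1239] yaw 92.05
tool shift after turn [-0.2971 -0.0234  0.0039]  turn units [ 0.038 -0.017 -0.009] F [ 0.2  0.7 -2.4] w 0.565 g 30.0 j [ 0.18  0.57 -0.88  1.89  0.54  0.93 -0.92]
```

```bash
python3 -m handwheel '{"moves":[[-0.014,-0.001,0,0,0,0],[-0.03,-0.003,0,0,0,0],[-0.04,-0.003,0,0,0,0],[-0.04,-0.003,0,0,0,0],[-0.04,-0.003,0,0,0,0],[-0.04,-0.003,0,0,0,0],[-0.04,-0.003,0,0,0,0],[-0.03,-0.003,0,0,0,0],[-0.02,-0.001,0,0,0,0],[0,0,0,0,0,0],[0,0,0,0,0,0]]}'
python3 go.py 0.4793 -0.0588 0.072 92.1
```

```text
time_s: 32.15
tool_pos: [0.4773, -0.0578, 0.1207]
tool_rot: [-2.182, -2.258, 0.0]
ft_force: [-1.3, 0.2, -2.9]
gripper_width: 0.571
grip_force: 30.0
t 32.15 pos [ 0.4773 -0.0578  0.1207] yaw 91.96
tool shift after turn [-0.001   0.002   0.0487]  turn units [-0.008 -0.006 -0.024] F [-1.3  0.2 -2.9] w 0.571 g 30.0 j [ 0.81  0.47 -0.9   2.05  0.49  0.85 -0.34]
```

```bash
python3 -m handwheel '{"moves":[[-0.001,0.002,0.01,0,0,0],[0,0,0.015,0,0,0],[0,0,0.012,0,0,0],[0,0,0.006,0,0,0],[0,0,0.0035,0,0,0],[0,0,0,0,0,0],[0,0,0,0,0,0]]}'
python3 go.py 0.4793 -0.0588 0.072 92.1
```

```text
time_s: 32.85
tool_pos: [0.4802, -0.0584, 0.0749]
tool_rot: [2.181, 2.261, 0.001]
ft_force: [-0.3, -0.1, -2.4]
gripper_width: 0.567
grip_force: 30.0
t 32.85 pos [ 0.4802 -0.0584  0.0749] yaw 92.05
tool shift after turn [-0.0003 -0.0009  0.0029]  turn units [ 0.004 -0.001 -0.008] F [-0.3 -0.1 -2.4] w 0.567 g 30.0 j [ 0.75  0.54 -0.83  2.07  0.58  0.77 -0.41]
```

```bash
python3 -m handwheel '{"moves":[[0,-0.001,0.0015,0,0,0],[0,0,0.001,0,0,0],[0,0,0.0005,0,0,0],[0,0,0,0,0,0]]}'
python3 -m handwheel '{"moves":[[0,0,0,0,0,0],[0,0,0,0,0,0],[0,0,0,0,0,0],[0,0,0,0,0,0],[0,0,-0.01,0,0,0],[0,0,-0.03,0,0,0],[0,0,-0.03,0,0,0],[0,0,-0.018,0,0,0],[0,0,0,0,0,0],[0,0,0,0,0,0]]}' 0.07
python3 go.py 0.483 0.305 0.16 92.1
```

```text
time_s: 33.25
tool_pos: [0.479, -0.0589, 0.0719]
tool_rot: [2.182, 2.26, 0.0]
ft_force: [-0.2, -0.1, -1.5]
gripper_width: 0.568
grip_force: 30.0
time_s: 34.25
tool_pos: [0.4791, -0.059, 0.1602]
tool_rot: [2.181, 2.259, 0.0]
ft_force: [0.6, -0.4, -0.5]
gripper_width: 0.764
grip_force: 0.0
t 34.25 pos [ 0.4791 -0.059   0.1602] yaw 92.01
tool shift after turn [3.636e-01 1.720e-02 2.000e-04]  turn units [ 0.009  0.009 -0.015] F [ 0.6 -0.4 -0.5] w 0.764 g 0.0 j [ 0.86  0.41 -0.95  2.01  0.42  0.93 -0.28]
```

Next, the tin.

```bash
python3 -m handwheel '{"moves":[[0.024,0.001,0,0,0,0],[0.04,0.002,0,0,0,0],[0.04,0.002,0,0,0,0],[0.04,0.002,0,0,0,0],[0.04,0.002,0,0,0,0],[0.04,0.002,0,0,0,0],[0.04,0.002,0,0,0,0],[0.04,0.002,0,0,0,0],[0.037,0.001,0,0,0,0],[0.022,0.001,0,0,0,0],[0,0,0,0,0,0],[0,0,0,0,0,0]]}'
python3 go.py 0.483 0.305 0.066 92.1
```

```text
time_s: 35.45
tool_pos: [0.482, 0.3044, 0.1584]
tool_rot: [-2.179, -2.262, 0.004]
ft_force: [0.0, 0.3, -0.3]
gripper_width: 0.762
grip_force: 0.0
t 35.45 pos [0.482  0.3044 0.1584] yaw 92.12
tool shift after turn [0.0005 0.001  0.0924]  turn units [-0.021  0.012  0.004] F [ 0.   0.3 -0.3] w 0.762 g 0.0 j [ 0.07  0.57 -0.91  1.8   0.52  1.03 -1.01]
```

```bash
python3 -m handwheel '{"moves":[[0,0.001,0.015,0,0,0],[0,0,0.025,0,0,0],[0,0,0.025,0,0,0],[0,0,0.02,0,0,0],[0,0,0.007,0,0,0],[0,0,0,0,0,0],[0,0,0,0,0,0]]}'
python3 go.py 0.483 0.305 0.066 92.1
python3 -m handwheel '{"moves":[[0,0,0,0,0,0],[0,0,0,0,0,0],[0,0,0,0,0,0],[0,0,0,0,0,0],[0,0,0,0,0,0]]}' 0.0
python3 -m handwheel '{"moves":[[0,0,-0.012,0,0,0],[0,0,-0.02,0,0,0],[0,0,-0.022,0,0,0],[0,0,0,0,0,0],[0,0,0,0,0,0]]}'
python3 go.py 0.4767 0.0105 0.12 92.1
```

```text
time_s: 36.15
tool_pos: [0.4845, 0.3044, 0.068]
tool_rot: [2.182, 2.26, 0.001]
ft_force: [0.5, 0.4, -0.2]
gripper_width: 0.758
grip_force: 0.0
t 36.15 pos [0.4845 0.3044 0.068 ] yaw 91.99
tool shift after turn [ 0.0006 -0.0014  0.002 ]  turn units [ 0.003 -0.002 -0.019] F [ 0.5  0.4 -0.2] w 0.758 g 0.0 j [ 0.    0.69 -0.81  1.86  0.64  0.88 -1.09]
time_s: 36.65
tool_pos: [0.4841, 0.3049, 0.0682]
tool_rot: [2.181, 2.26, 0.001]
ft_force: [-0.5, -1.3, 3.4]
gripper_width: 0.501
grip_force: 29.9
time_s: 37.15
tool_pos: [0.4843, 0.3045, 0.1218]
tool_rot: [2.182, 2.26, 0.001]
ft_force: [-0.1, 0.2, -3.1]
gripper_width: 0.501
grip_force: 29.9
t 37.15 pos [0.4843 0.3045 0.1218] yaw 92.02
tool shift after turn [-0.2935 -0.0183  0.0018]  turn units [ 0.008  0.001 -0.014] F [-0.1  0.2 -3.1] w 0.501 g 29.9 j [ 0.05  0.62 -0.87  1.83  0.57  0.97 -1.04]
```

```bash
python3 -m handwheel '{"moves":[[-0.014,-0.001,0,0,0,0],[-0.03,-0.002,0,0,0,0],[-0.04,-0.003,0,0,0,0],[-0.04,-0.002,0,0,0,0],[-0.04,-0.002,0,0,0,0],[-0.04,-0.002,0,0,0,0],[-0.04,-0.002,0,0,0,0],[-0.03,-0.003,0,0,0,0],[-0.018,-0.001,0,0,0,0],[0,0,0,0,0,0],[0,0,0,0,0,0]]}'
python3 go.py 0.4767 0.0105 0.072 92.1
```

```text
time_s: 38.25
tool_pos: [0.4755, 0.0116, 0.121]
tool_rot: [-2.183, -2.258, 0.001]
ft_force: [0.5, 0.8, -3.1]
gripper_width: 0.501
grip_force: 29.9
t 38.25 pos [0.4755 0.0116 0.121 ] yaw 91.93
tool shift after turn [-0.0011  0.0012  0.049 ]  turn units [-0.013 -0.003 -0.028] F [ 0.5  0.8 -3.1] w 0.501 g 29.9 j [ 0.69  0.47 -0.93  2.06  0.5   0.86 -0.49]
```

```bash
python3 -m handwheel '{"moves":[[-0.0015,0.001,0.01,0,0,0],[0,0,0.015,0,0,0],[0,0,0.012,0,0,0],[0,0,0.007,0,0,0],[0,0,0.0035,0,0,0],[0,-0.001,0.001,0,0,0],[0,0,0,0,0,0]]}'
python3 -m handwheel '{"moves":[[0,0,0,0,0,0]]}'
python3 go.py 0.4767 0.0105 0.072 92.1
```

```text
time_s: 38.95
tool_pos: [0.4764, 0.0111, 0.0732]
tool_rot: [-2.181, -2.261, -0.0]
ft_force: [0.6, 0.4, -2.8]
gripper_width: 0.502
grip_force: 29.9
time_s: 39.05
tool_pos: [0.4769, 0.0108, 0.0736]
tool_rot: [2.181, 2.26, 0.001]
ft_force: [0.7, 0.3, -2.4]
gripper_width: 0.5
grip_force: 29.9
t 39.05 pos [0.4769 0.0108 0.0736] yaw 92.04
tool shift after turn [-0.0003 -0.0002  0.0016]  turn units [ 0.008  0.001 -0.011] F [ 0.7  0.3 -2.4] w 0.5 g 29.9 j [ 0.62  0.54 -0.85  2.08  0.59  0.77 -0.57]
```

```bash
python3 -m handwheel '{"moves":[[0,0,0.001,0,0,0],[0,0,0.0007,0,0,0],[0,0,0,0,0,0],[0,0,0,0,0,0]]}'
python3 -m handwheel '{"moves":[[0,0,0,0,0,0],[0,0,0,0,0,0],[0,0,0,0,0,0],[0,0,0,0,0,0],[0,0,-0.01,0,0,0],[0,0,-0.03,0,0,0],[0,0,-0.03,0,0,0],[0,0,-0.018,0,0,0],[0,0,0,0,0,0],[0,0,0,0,0,0]]}' 0.07
python3 go.py 0.476 0.373 0.16 92.1
```

```text
time_s: 39.45
tool_pos: [0.4769, 0.0107, 0.0721]
tool_rot: [2.181, 2.26, 0.0]
ft_force: [-2.1, -0.9, 6.1]
gripper_width: 0.5
grip_force: 29.9
time_s: 40.45
tool_pos: [0.4766, 0.0104, 0.16]
tool_rot: [2.181, 2.259, 0.0]
ft_force: [-0.2, 0.9, 0.5]
gripper_width: 0.758
grip_force: 0.0
t 40.45 pos [0.4766 0.0104 0.16  ] yaw 92.01
tool shift after turn [ 0.3623  0.0126 -0.    ]  turn units [ 0.01   0.008 -0.015] F [-0.2  0.9  0.5] w 0.758 g 0.0 j [ 0.75  0.41 -0.99  2.03  0.43  0.93 -0.43]
```

Last container: the can.

```bash
python3 -m handwheel '{"moves":[[0.024,0.001,0,0,0,0],[0.04,0.002,0,0,0,0],[0.04,0.002,0,0,0,0],[0.04,0.001,0,0,0,0],[0.04,0.001,0,0,0,0],[0.04,0.001,0,0,0,0],[0.04,0.001,0,0,0,0],[0.04,0.001,0,0,0,0],[0.037,0.001,0,0,0,0],[0.021,0.001,0,0,0,0],[0,0,0,0,0,0],[0,0,0,0,0,0]]}'
python3 go.py 0.476 0.373 0.066 92.1
```

```text
time_s: 41.65
tool_pos: [0.4746, 0.3726, 0.1581]
tool_rot: [-2.18, -2.262, 0.004]
ft_force: [0.9, 0.0, 0.0]
gripper_width: 0.764
grip_force: 0.0
t 41.65 pos [0.4746 0.3726 0.1581] yaw 92.12
tool shift after turn [0.0003 0.0014 0.0921]  turn units [-0.02   0.015  0.004] F [0.9 0.  0. ] w 0.764 g 0.0 j [-0.06  0.63 -0.9   1.72  0.56  1.07 -1.11]
```

```bash
python3 -m handwheel '{"moves":[[0,0.001,0.015,0,0,0],[0,0,0.025,0,0,0],[0,0,0.025,0,0,0],[0,0,0.02,0,0,0],[0,0,0.007,0,0,0],[0,0,0,0,0,0],[0,0,0,0,0,0]]}'
python3 go.py 0.476 0.373 0.066 92.1
python3 -m handwheel '{"moves":[[0,0,0,0,0,0],[0,0,0,0,0,0],[0,0,0,0,0,0],[0,0,0,0,0,0],[0,0,0,0,0,0],[0,0,0,0,0,0]]}' 0.0
python3 -m handwheel '{"moves":[[0,0,-0.012,0,0,0],[0,0,-0.02,0,0,0],[0,0,-0.022,0,0,0],[0,0,0,0,0,0],[0,0,0,0,0,0]]}'
python3 go.py 0.4742 0.0803 0.12 92.1
```

```text
time_s: 42.35
tool_pos: [0.4771, 0.3728, 0.0679]
tool_rot: [2.182, 2.26, 0.001]
ft_force: [-0.1, 0.9, 0.5]
gripper_width: 0.763
grip_force: 0.0
t 42.35 pos [0.4771 0.3728 0.0679] yaw 91.99
tool shift after turn [ 0.0003 -0.0011  0.0019]  turn units [ 0.004 -0.003 -0.018] F [-0.1  0.9  0.5] w 0.763 g 0.0 j [-0.12  0.74 -0.81  1.77  0.66  0.93 -1.19]
time_s: 42.95
tool_pos: [0.4767, 0.3732, 0.0678]
tool_rot: [2.181, 2.26, 0.001]
ft_force: [-0.4, 0.1, 1.7]
gripper_width: 0.435
grip_force: 30.0
time_s: 43.45
tool_pos: [0.4769, 0.373, 0.122]
tool_rot: [2.181, 2.26, 0.001]
ft_force: [-0.1, -0.3, -2.0]
gripper_width: 0.433
grip_force: 30.0
t 43.45 pos [0.4769 0.373  0.122 ] yaw 92.03
tool shift after turn [-0.2924 -0.0134  0.002 ]  turn units [ 0.01  -0.002 -0.012] F [-0.1 -0.3 -2. ] w 0.433 g 30.0 j [-0.08  0.67 -0.87  1.74  0.6   1.01 -1.14]
```

```bash
python3 -m handwheel '{"moves":[[-0.014,-0.001,0,0,0,0],[-0.03,-0.001,0,0,0,0],[-0.04,-0.002,0,0,0,0],[-0.04,-0.002,0,0,0,0],[-0.04,-0.002,0,0,0,0],[-0.04,-0.002,0,0,0,0],[-0.04,-0.001,0,0,0,0],[-0.03,-0.001,0,0,0,0],[-0.017,-0.001,0,0,0,0],[0,0,0,0,0,0],[0,0,0,0,0,0]]}'
python3 go.py 0.4742 0.0803 0.072 92.1
```

```text
time_s: 44.55
tool_pos: [0.4731, 0.0809, 0.1209]
tool_rot: [-2.183, -2.258, 0.002]
ft_force: [-0.5, -0.1, -2.0]
gripper_width: 0.434
grip_force: 30.0
t 44.55 pos [0.4731 0.0809 0.1209] yaw 91.94
tool shift after turn [-0.0006  0.001   0.0489]  turn units [-0.013  0.    -0.027] F [-0.5 -0.1 -2. ] w 0.434 g 30.0 j [ 0.55  0.49 -0.95  2.05  0.52  0.87 -0.65]
```

```bash
python3 -m handwheel '{"moves":[[-0.001,0,0.01,0,0,0],[0,0,0.015,0,0,0],[0,0,0.012,0,0,0],[0,0,0.007,0,0,0],[0,0,0.0035,0,0,0],[0,0,0.001,0,0,0],[0,0,0,0,0,0],[0,0,0,0,0,0]]}'
python3 go.py 0.4742 0.0803 0.0718 92.1
```

```text
time_s: 45.35
tool_pos: [0.4744, 0.0809, 0.0734]
tool_rot: [2.181, 2.26, 0.001]
ft_force: [0.2, 0.1, -1.5]
gripper_width: 0.433
grip_force: 30.0
t 45.35 pos [0.4744 0.0809 0.0734] yaw 92.04
tool shift after turn [-0.0006 -0.0002  0.0016]  turn units [ 0.008 -0.    -0.01 ] F [ 0.2  0.1 -1.5] w 0.433 g 30.0 j [ 0.49  0.56 -0.87  2.07  0.61  0.78 -0.73]
```

Lower the rest, release and retreat up and to the right, clear of both the rack and the cameras.

```bash
python3 -m handwheel '{"moves":[[0,0,0.001,0,0,0],[0,0,0.0007,0,0,0],[0,0,0,0,0,0],[0,0,0,0,0,0]]}'
python3 -m handwheel '{"moves":[[0,0,0,0,0,0],[0,0,0,0,0,0],[0,0,0,0,0,0],[0,0,0,0,0,0],[0,0,-0.01,0,0,0],[0,0,-0.03,0,0,0],[0,0,-0.04,0,0,0],[0,0,-0.04,0,0,0],[0,0,-0.02,0,0,0],[0,0,0,0,0,0]]}' 0.07
python3 -m handwheel '{"moves":[[0.025,0,0,0,0,0],[0.035,0,0,0,0,0],[0.04,0,0,0,0,0],[0.04,0,0,0,0,0],[0.04,0,0,0,0,0],[0.04,0,0,0,0,0],[0.03,0,0,0,0,0],[0.02,0,0,0,0,0],[0,0,0,0,0,0],[0,0,0,0,0,0],[0,0,0,0,0,0]]}'
python3 - <<'E'
from h import *
c=snap('top','top4.png');P=pts(c);z=P[...,2]
rect('last',box(z>0.022,z,430,550,255,375),P)
for n,u0,u1,v0,v1,zz in [('can',262,300,280,320,.1),('tin',300,342,275,325,.098),('jar',342,385,275,325,.095)]:
    rect(n,box(z>zz,z,u0,u1,v0,v1),P)
E
```

```text
time_s: 45.75
tool_pos: [0.4743, 0.0807, 0.0717]
tool_rot: [2.181, 2.26, 0.001]
ft_force: [-0.5, -0.5, 3.8]
gripper_width: 0.432
grip_force: 30.0
time_s: 46.75
tool_pos: [0.4761, 0.0815, 0.2148]
tool_rot: [2.178, 2.257, 0.006]
ft_force: [-0.2, -0.6, -0.2]
gripper_width: 0.763
grip_force: 0.0
time_s: 47.85
tool_pos: [0.4647, 0.3488, 0.2106]
tool_rot: [2.183, 2.258, -0.003]
ft_force: [0.5, 0.6, -0.2]
gripper_width: 0.761
grip_force: 0.0
last 2308 c [ 451.8 -298.9] mean [ 453.  -297.3] size [ 45.5 157.9] ang 48.3 z [0.0251 0.0538 0.0582]
can 441 c [473.7  80.1] mean [473.   79.4] size [38.7 37.7] ang 1.7 z [0.1089 0.1149 0.1216]
tin 742 c [475.7  11.3] mean [475.3  11.3] size [46.2 45.9] ang 2.3 z [0.106 0.109 0.122]
jar 762 c [478.2 -60.1] mean [478.5 -60. ] size [50.9 50.7] ang 88.7 z [0.1037 0.1067 0.1092]
```

View pics/top4.png

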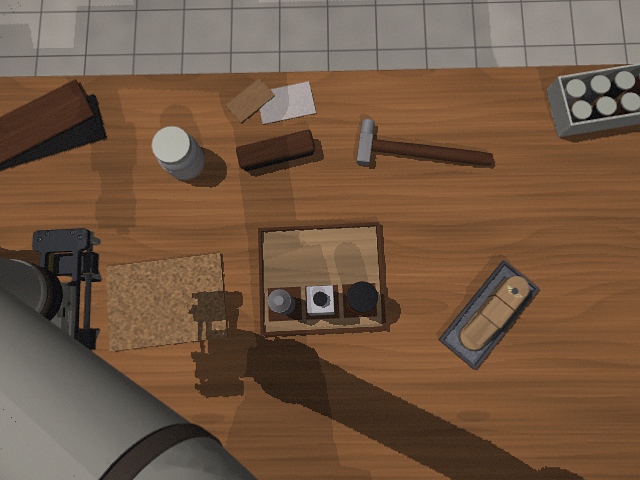

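The can, tin and jar are back upright in their own bays ((282,301), (321,299), (361,297)), each within about 1 mm of its start. The last lies in the tray at (495,313), the hammer, brush and tub haven't moved, and the arm is clear.

```bash
python3 -c "
from rig import robot
print(robot.finish_job())"
```

```text
the job is handed in; nothing more can be done
None
```

I handed the job in at about 48 s: the last lies sole down in the tray, and the can, tin and jar are back upright in their original bays; the hammer, brush and tub were left alone.

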